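Sort the press tooling after a change-over

TASK

The press has been changed over and its tooling left about: put the loose press head, the spanner and the two spacer collars (one lies on the bench, one hangs on the hook of the tool tree) away, each wholly inside the bin that already holds one of its kind. Lift the hanging collar up and off its hook without forcing it, set the pieces down in the bins rather than dropping them from high or throwing them, keep the piece already in each bin there, and leave everything else on the bench where it is.

Things in the scene. Friction and masses are not known exactly. Their poses are not given: they have to be found in the camera images.
- press_head: Loose press head (punch) of turned steel standing upright on its foot: round foot 40 mm across and 14 mm high tapering to a round shank 16 mm across, 62 mm tall over all; 220 g. Origin at the centre of the foot's underside, z up along the shank. To be put away.
- press_head_tip (a point): Centre of the top of that press head's shank, 62 mm above its origin.
- bench_collar: Loose plain steel spacer collar: ring 50 mm across (slightly ten-sided), 30 mm bore, 16 mm wide, 160 g. Origin at the centre of one flat face, z along its axis; its middle is 8 mm along +z. This one lies flat on the bench, z up. To be put away.
- hung_collar: Loose plain steel spacer collar: ring 50 mm across (slightly ten-sided), 30 mm bore, 16 mm wide, 160 g. Origin at the centre of one flat face, z along its axis; its middle is 8 mm along +z. Hangs by its bore on the tool tree's front hook, z level along the tree's +x; its middle is 46 mm from the post, 153 mm above the bench, 12 mm below the hook's axis. To be put away.
- spanner: Loose steel combination spanner 130 mm long lying flat along its x: shank 96 mm long, 11 mm wide in y, 7 mm thick; ring end (21 mm across) at -x, open jaw (25 mm across) at +x, both 8 mm thick; 85 g. Origin under the middle of the shank, z up. To be put away.
- spanner_ring (a point): Centre of the ring end of that spanner (55 mm to -x of its origin, 4 mm up).
- spanner_jaw (a point): Point in the open jaw of that spanner (60 mm to +x of its origin, 4 mm up).
- tool_tree: Fixed. Cast foot 110 mm across, post 12 mm thick, ball top 191 mm high. Two level hook arms of 8 mm bar, axis 165 mm high: front one to its -x (towards the robot), turned up 8 mm at its end, 86 mm from the post axis; rear one (+x) empty, 60 mm. Origin under the post. The collar must rise at least 8 mm to pass the tip, at most 22 mm (then the bore meets the hook from below).
- bin_heads: Grey parts bin, fixed: 200 mm in x, 118 mm in y, walls 4 mm; back (+x) and sides 46 mm high, front lip (-x, facing the robot) 30 mm, sides 30 mm over the front 50 mm; inner floor 4 mm above the origin (centre of its underside), which is 3 mm above the bench. It holds a press head standing at its back end.
- bin_collars: Grey parts bin, fixed: 200 mm in x, 118 mm in y, walls 4 mm; back (+x) and sides 46 mm high, front lip (-x, facing the robot) 30 mm, sides 30 mm over the front 50 mm; inner floor 4 mm above the origin (centre of its underside), which is 3 mm above the bench. It holds a spacer collar lying at its back end.
- bin_spanners: Grey parts bin, fixed: 200 mm in x, 118 mm in y, walls 4 mm; back (+x) and sides 46 mm high, front lip (-x, facing the robot) 30 mm, sides 30 mm over the front 50 mm; inner floor 4 mm above the origin (centre of its underside), which is 3 mm above the bench. It holds a spanner lying along its left (+y) wall.
- binned_head: The press head already in its bin, same shape as the loose one; origin at the centre of the foot's underside.
- binned_collar: The collar already in its bin, same as the loose ones; origin at the centre of its underside.
- binned_spanner: The spanner already in its bin, same as the loose one; origin under the middle of its shank.
- tape_roll: Bystander: roll of paper tape lying flat, 64 mm across with a 40 mm core, 19 mm high. Origin at the centre of its underside.
- star_knob: Bystander: black star knob 42 mm across lying face down, threaded stud up, 44 mm high. Origin under its centre.
- screwdriver: Bystander: black-handled screwdriver 200 mm long, 26 mm thick, lying along its x. Origin under its middle.
- oil_bottle: Bystander: white oil bottle 42 mm across, 110 mm tall. Origin under its centre.
- screw_jar: Bystander: clear jar 52 mm across, 55 mm tall. Origin under its centre.
- mould_plate: Bystander: black mould plate with a raised border, 100 x 160 x 19 mm. Origin under its centre.
Mind the look-alikes: they are no part of the job. Leave any orange or yellow look-alike of the bench_collar alone.

How it is judged (in metres and radians):
At the end, for the whole second after the job is handed in: Press head, spanner and both collars released and at rest, each inside the walls of its own kind's bin (both spanner ends, head foot and tip) and under 45 mm above the bin's underside (the head's tip under 75 mm); the piece that was in each bin is still in it (x of press_head in the frame of bin_heads between -0.096 and 0.096 m and y of press_head in the frame of bin_heads between -0.055 and 0.055 m and z of press_head in the frame of bin_heads between 0 and 0.045 m and x of press_head_tip in the frame of bin_heads between -0.096 and 0.096 m and y of press_head_tip in the frame of bin_heads between -0.055 and 0.055 m and z of press_head_tip in the frame of bin_heads between 0 and 0.075 m and x of bench_collar in the frame of bin_collars between -0.096 and 0.096 m and y of bench_collar in the frame of bin_collars between -0.055 and 0.055 m and z of bench_collar in the frame of bin_collars between 0 and 0.045 m and x of hung_collar in the frame of bin_collars between -0.096 and 0.096 m and y of hung_collar in the frame of bin_collars between -0.055 and 0.055 m and z of hung_collar in the frame of bin_collars between 0 and 0.045 m and x of spanner_ring in the frame of bin_spanners between -0.096 and 0.096 m and y of spanner_ring in the frame of bin_spanners between -0.055 and 0.055 m and z of spanner_ring in the frame of bin_spanners between 0 and 0.045 m and x of spanner_jaw in the frame of bin_spanners between -0.096 and 0.096 m and y of spanner_jaw in the frame of bin_spanners between -0.055 and 0.055 m and z of spanner_jaw in the frame of bin_spanners between 0 and 0.045 m and x of binned_head in the frame of bin_heads between -0.096 and 0.096 m and y of binned_head in the frame of bin_heads between -0.055 and 0.055 m and z of binned_head in the frame of bin_heads between 0 and 0.045 m and x of binned_collar in the frame of bin_collars between -0.096 and 0.096 m and y of binned_collar in the frame of bin_collars between -0.055 and 0.055 m and z of binned_collar in the frame of bin_collars between 0 and 0.045 m and x of binned_spanner in the frame of bin_spanners between -0.096 and 0.096 m and y of binned_spanner in the frame of bin_spanners between -0.055 and 0.055 m and z of binned_spanner in the frame of bin_spanners between 0 and 0.045 m and linear speed of each of press_head, bench_collar, hung_collar, spanner below 0.03 m/s); the robot touches nothing.
It fails at once if a piece dropped from more than about 7 cm, knocked down from the hook, or thrown (moving free of the fingers at over 1.2 m/s) ((linear speed of press_head above 1.2 m/s and contact force between the fingers and press_head below 0.05 N) or (linear speed of bench_collar above 1.2 m/s and contact force between the fingers and bench_collar below 0.05 N) or (linear speed of hung_collar above 1.2 m/s and contact force between the fingers and hung_collar below 0.05 N) or (linear speed of spanner above 1.2 m/s and contact force between the fingers and spanner below 0.05 N)).
It fails at once if the hanging collar forced against its hook (over 30 N) (contact force between hung_collar and tool_tree above 30 N).
It fails at once if a bystander moved more than 25 mm (distance of any of tape_roll, star_knob, screwdriver, oil_bottle, screw_jar, mould_plate from where it was at the start of the episode above 0.025 m).
It also fails if it takes over 72 s, if anything falls off the work surface, if the arm or the gripper's body presses on something with over 40 N, if the wrist force passes 120 N, or if a joint passes its speed limit or range.

ROBOT

A 6-joint arm with a two-finger parallel gripper is mounted at the origin on the work surface. World frame = base frame: x ahead of the robot, y to its left, z up, the work surface at z = 0. Lengths are in m, angles in degrees, forces in N, time in s.
With the tool pointing down it reaches from about 0.375 to 0.9 m from the base axis. Payload 3.1 kg.
Tool frame: the origin (TCP) lies at the very end of the fingers, on their centre line; the grasp point (between the pads) lies 19 mm behind it (bot.tcp_to_grasp is the distance from the TCP to the grasp point, in m); z points along the fingers, y is the line along which they close (so a half turn about z gives the same grasp; the last joint's range is limited). The gripper opens to 87 mm and grips with 3 to 60 N. Pads are 19 mm wide; open, the fingers measure 117 mm over their backs; the gripper's body (75 mm by 190 mm) begins 51 mm behind the grasp point.
Start: joints at [-74.628, 30.224, 82.088, -0, 67.689, -10.227], TCP at [0.27, -0.564, 0.223] pointing down, gripper open.
Joint ranges: [-176.69, 176.69], [-43.24, 126.21], [12.49, 139.97], [-82, 262], [0, 151.66], [-163.58, 163.58]. Speed limits (degrees/s): [159.86, 159.86, 180, 180, 180, 180].

INTERFACE

Orientations are given as a 3x3 rotation matrix whose columns are the frame's x, y, z axes.
In Python, from rig import telemetry, capture, camera_info, job, bot gives the robot as it stands. The module is installed in compiled form; this text tells all that it offers.
- The arm moves only by the tool carry_out, never from a script. Its argument "deltas" is a list that holds one entry, the list of rows, each a list of 7 numbers: the shift along the tool's x, y, z scaled (see below), then the turn, a rotation vector about the tool's x, y, z scaled (see below), then the closure, from -1 (fully open) to 1 (shut). In form: [[[dx, dy, dz, ax, ay, az, claw], ...]]. A call has exactly 10 rows; each row is the pose to reach, as a shift and turn from the pose commanded when the call began, along the tool's axes at that moment, turning the shorter way round; what a row does not reach only later rows make up. The controller multiplies each number of a shift by 15 cm and each number of a turn by 360 degrees. A row lasts 1/12 s, in which the tool goes at most 41.7 mm and 7.16 degrees, less where a joint would pass 70% of its speed; a pose out of reach is approached as far as the arm can. A call with a number of a shift or a turn outside -1 to 1 is refused whole. A call with a gripper value outside its range is refused whole. The fingers move at their own pace and stop on an object; the grip force is fixed at half the most. Time passes only in rows, so rows that repeat a pose let the fingers close, or fill a call up. It gives the time, the measured TCP pose, the force, the opening and the grip force at its end, in the units of the state.
- telemetry.read_state(): the state, without advancing time (a new reading comes with each control period).
- capture(name): name is "side" or "top" or "wrist"; returns the picture (384x512x3 uint8, red, green, blue); there is no depth.
- camera_info(name): a dict with "mtx" (3x3 intrinsics, pixels), "k1" (the pictures are not rectified: a ray, as slopes to the right and down, at radius r is drawn at 1 + k1 r^2 times it, then the intrinsics apply), "cam_to_world" (4x4, takes a point from camera to world coordinates); the wrist camera has in their place "T_tool_cam" (4x4, takes a point from camera to tool coordinates, whose origin is the TCP and whose axes are the flange's). Camera axes: x right, y down, z forward; pixel columns grow to the right and rows downward; lengths in m; the calibration is good to about 2 mm. A picture is of the moment at which its call begins: read the wrist's pose just before it. camera_info takes no time and is no camera call.
- job.hand_in(): hands the job in; it is judged then, once.
The state is a dict: "time_s": time; "joint_positions": joint angles; "qvel": joint speeds; "tau": joint torques, N m; "position": TCP position; "tcp_rot": TCP orientation; "force": force on the tool from outside, world axes, zero at the start; "moment": the same for the moment, N m; "opening": opening from 0.0 (shut) to 1.0 (fully open); "grasp_force": force on a finger pad.
Only numpy, scipy, OpenCV 4.12 (cv2) and the standard library are available. Lean on these libraries where they do the work, as an engineer would, in place of code of your own. Each camera call takes 0.05 s, during which the arm holds its last target. There are 200 camera calls.

## Working session

There is one attempt and no reset: what is moved stays moved. The work goes in short steps, Python scripts to look and compute and a tool call to move; the robot and the scene stay as the last step left them, time stands still between calls to the robot, and variables do not carry over. Pictures are saved under pics/ and viewed, at most 10 in all, crops included, and the job is handed in when it is done.

Besides the shell and the picture viewer there is one more tool, called by a JSON object that holds its "fn" and its "kwargs". carry_out: Moves the arm, as the interface text tells. Its arguments: {"type":"object","properties":{"deltas":{"type":"array","items":{"type":"array","items":{"type":"array","items":{"type":"number"}}}}},"required":["deltas"]}

```bash
mkdir -p pics; python3 - <<'E'
from rig import telemetry,capture,camera_info
import cv2,numpy as np
for n in("top","side"):
    cv2.imwrite(f"pics/{n}0.png",cv2.resize(capture(n),(800,600),interpolation=cv2.INTER_CUBIC)[:,:,::-1])
    i=camera_info(n);print(n,np.round(i['mtx'],1).tolist(),i['k1'],np.round(i['cam_to_world'],4).tolist())
i=camera_info("wrist");print(i['mtx'].tolist(),i['k1'],np.round(i['T_tool_cam'],4).tolist())
s=telemetry.read_state();print(s)
E
```

```text
top [[452.9, 0.0, 253.1], [0.0, 452.9, 193.9], [0.0, 0.0, 1.0]] -0.020741716530897448 [[0.0292, -0.9955, 0.0897, 0.4523], [-0.9994, -0.0307, -0.0157, 0.0288], [0.0184, -0.0892, -0.9958, 1.2446], [0.0, 0.0, 0.0, 1.0]]
side [[390.3, 0.0, 262.1], [0.0, 390.3, 189.7], [0.0, 0.0, 1.0]] 0.007650617966812505 [[-0.8517, -0.2981, 0.4309, 0.1254], [-0.5235, 0.4476, -0.725, 0.7919], [0.0233, -0.8431, -0.5373, 0.7012], [0.0, 0.0, 0.0, 1.0]]
[[293.71966038255204, 0.0, 249.00518125462304], [0.0, 293.71966038255204, 194.59010264125791], [0.0, 0.0, 1.0]] -0.04341106917407671 [[0.001, -0.9706, -0.2407, 0.0647], [1.0, 0.0008, 0.0006, 0.0005], [-0.0003, -0.2407, 0.9706, -0.1643], [0.0, 0.0, 0.0, 1.0]]
{'time_s': 0.1, 'joint_positions': array([-7.46255332e+01,  3.02724086e+01,  8.21482723e+01, -6.29961781e-04,
        6.76885959e+01, -1.02285259e+01]), 'qvel': array([-0.03508769, -0.04661354, -0.20866921, -0.04364398, -0.05752507,
       -0.02266985]), 'tau': array([-4.88750684e-04, -4.40986311e+01, -1.77150321e+01,  6.34432049e-02,
        5.34155779e-02, -3.54523638e-05]), 'position': array([ 0.26992046, -0.5629921 ,  0.22168697]), 'tcp_rot': array([[ 9.01808232e-01,  4.32136143e-01, -5.15466948e-04],
       [ 4.32136326e-01, -9.01806423e-01,  1.83628792e-03],
       [ 3.28674973e-04, -1.87873155e-03, -9.99998181e-01]]), 'force': array([ 0.89892348,  0.06977497, -0.7566298 ]), 'moment': array([-0.02769238, -0.02414855,  0.02496267]), 'grasp_force': 0.0, 'opening': 0.9996353244445907}
```

View pics/top0.png

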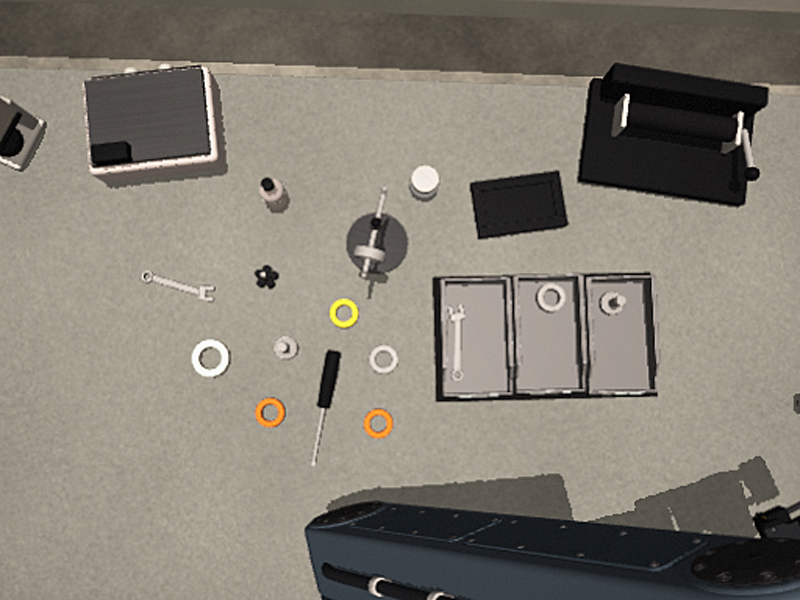

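View pics/side0.png

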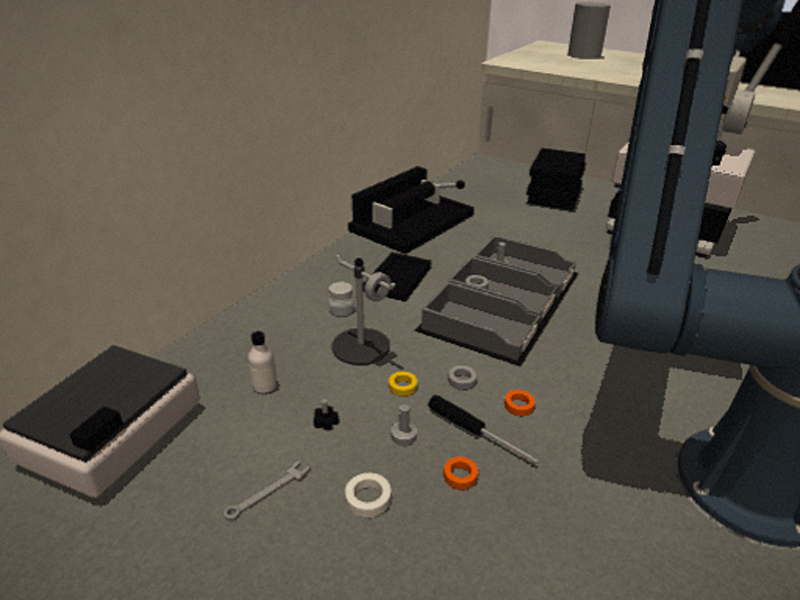

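The top picture (800x600) shows the spanner ring at (148,277) and jaw at (207,293), the head at (286,348), the grey collar at (383,359), and the hung collar near (370,254) on the tree, whose foot is at (377,243). The bins run left to right: spanners (440–512), collars (515–583), heads (586–655). The side view agrees.

```bash
cat > h.py <<'E'
from rig import telemetry,capture,camera_info,bot,job
import cv2,numpy as np
def ray(n,uv,pose=None):
    i=camera_info(n);K=i['mtx'];p=np.array([(uv[0]-K[0,2])/K[0,0],(uv[1]-K[1,2])/K[1,1]]);q=p.copy()
    for _ in range(20): q=p/(1+i['k1']*(q@q))
    T=pose@i['T_tool_cam'] if n=="wrist" else i['cam_to_world']
    return T[:3,3],T[:3,:3]@np.array([*q,1])
def at(n,uv,z,pose=None):
    o,d=ray(n,uv,pose);return o+d*(z-o[2])/d[2]
def tri(uva,uvb):
    (o,d),(p,e)=ray("top",uva),ray("side",uvb)
    s=np.linalg.lstsq(np.c_[d,-e],p-o,rcond=None)[0];a,b=o+d*s[0],p+e*s[1];return (a+b)/2,np.linalg.norm(a-b)
def proj(n,P,pose=None):
    i=camera_info(n);T=pose@i['T_tool_cam'] if n=="wrist" else i['cam_to_world']
    c=np.linalg.inv(T)@np.array([*P,1]);q=c[:2]/c[2];q=q*(1+i['k1']*q@q);return i['mtx'][:2,:2]@q+i['mtx'][:2,2]
def pose():
    s=telemetry.read_state();T=np.eye(4);T[:3,:3]=s['tcp_rot'];T[:3,3]=s['position'];return T,s
def to(P,yaw,R=None):
    """shift (units of 15cm) and turn (units 360) from current pose to tcp P, tool down with tool y at yaw deg (mod 180)"""
    from scipy.spatial.transform import Rotation as Ro
    T,s=pose();best=None
    for y in(yaw,yaw+180):
        a=np.radians(y);yv=np.array([np.cos(a),np.sin(a),0]);z=np.array([0,0,-1.]);G=np.c_[np.cross(yv,z),yv,z]
        if R is not None:G=R
        r=Ro.from_matrix(T[:3,:3].T@G).as_rotvec()
        if best is None or np.linalg.norm(r)<np.linalg.norm(best):best=r
    d=T[:3,:3].T@(np.array(P)-T[:3,3])
    print('shift',np.round(d/.15,3),'turn',np.round(np.degrees(best)/360,4),'deg',np.round(np.degrees(best),1),'rows>=',round(np.linalg.norm(d)/.0417,1),round(np.degrees(np.linalg.norm(best))/7.16,1))
    return d,best
E
python3 - <<'E'
from h import *
k=.64
f=lambda *a:np.array(a)*k
P={'ring':(148,277,.004),'jaw':(207,293,.004),'headtip':(287,344,.062),'headfoot':(286,350,.01),'bcol':(383,359,.016),'hcol':(370,254,.153),'treefoot':(377,243,.006),'ball':(377,224,.191),'rearhook':(384,189,.165),'fronttip':(364,276,.169),
'yellow':(344,313,.016),'orange':(378,423,.016),'tape':(210,357,.019),'drv0':(333,352,.013),'drv1':(314,465,.005),'knob':(266,277,.02),
'bSfl':(436,400,.033),'bSbl':(436,277,.049),'bSC_f':(511,397,.033),'bSC_b':(514,277,.049),'bCH_f':(584,396,.033),'bCH_b':(583,275,.049),'bHfr':(656,394,.033),'bHbr':(652,274,.049),'binspring':(457,376,.011),'binspjaw':(457,311,.011),'bincol':(551,296,.023),'bhead':(617,303,.069)}
for n,v in P.items(): print(n,np.round(at("top",f(*v[:2]),v[2]),3)[:2])
for n,a,b in [('ring',(148,277),(232,512)),('jaw',(207,293),(300,470)),('headtip',(287,344),(404,408)),('bcol',(383,359),(462,375)),('ball',(377,224),(359,263)),('hcol',(370,254),(377,286))]:
    p,e=tri(f(*a),f(*b));print(n,p.round(3),round(e,4))
E
```

```text
ring [0.597 0.446]
jaw [0.572 0.341]
headtip [0.485 0.189]
headfoot [0.476 0.197]
bcol [0.465 0.028]
hcol [0.626 0.053]
treefoot [0.67  0.045]
ball [0.666 0.043]
rearhook [0.727 0.035]
fronttip [0.589 0.061]
yellow [0.543 0.098]
orange [0.355 0.033]
tape [0.46  0.326]
drv0 [0.475 0.115]
drv1 [0.28  0.141]
knob [0.601 0.236]
bSfl [ 0.398 -0.064]
bSbl [ 0.607 -0.058]
bSC_f [ 0.407 -0.192]
bSC_b [ 0.611 -0.191]
bCH_f [ 0.412 -0.317]
bCH_b [ 0.618 -0.31 ]
bHfr [ 0.419 -0.442]
bHbr [ 0.624 -0.43 ]
binspring [ 0.439 -0.101]
binspjaw [ 0.553 -0.099]
bincol [ 0.583 -0.261]
bhead [ 0.57  -0.362]
ring [0.598 0.447 0.004] 0.0042
jaw [0.572 0.341 0.002] 0.0001
headtip [0.486 0.191 0.05 ] 0.0019
bcol [0.466 0.028 0.011] 0.0022
ball [0.67  0.045 0.18 ] 0.0046
hcol [0.627 0.054 0.153] 0.0031
```

{"fn": "carry_out", "kwargs": {"deltas": [[[0.1,-0.1,0,0,0,0.0071,-0.5],[0.2,-0.2,0,0,0,0.0142,-0.5],[0.3,-0.3,0,0,0,0.0213,-0.5],[0.4,-0.4,0,0,0,0.0284,-0.5],[0.5,-0.5,0,0,0,0.0355,-0.5],[0.6,-0.6,0,0,0,0.0427,-0.5],[0.7,-0.7,0,0,0,0.0498,-0.5],[0.8,-0.8,0,0,0,0.0569,-0.5],[0.9,-0.9,0,0,0,0.064,-0.5],[1,-1,0,0,0,0.0711,-0.5]]]}}

```text
time_s: 0.93
position: [0.3406, -0.3623, 0.2223]
tcp_rot: [[1.0, -0.002, -0.0], [-0.002, -1.0, 0.001], [-0.0, -0.001, -1.0]]
force: [0.2, -0.3, -0.2]
opening: 0.75
grasp_force: 0.0
```

{"fn": "carry_out", "kwargs": {"deltas": [[[0.03,-0.1,0,0,0,0,-0.5],[0.06,-0.2,0,0,0,0,-0.5],[0.09,-0.3,0,0,0,0,-0.5],[0.12,-0.4,0,0,0,0,-0.5],[0.15,-0.5,0,0,0,0,-0.5],[0.18,-0.6,0,0,0,0,-0.5],[0.21,-0.7,0,0,0,0,-0.5],[0.24,-0.8,0,0,0,0,-0.5],[0.27,-0.9,0,0,0,0,-0.5],[0.3,-1,0,0,0,0,-0.5]]]}}

```text
time_s: 1.77
position: [0.3857, -0.2128, 0.2225]
tcp_rot: [[1.0, 0.001, -0.0], [0.001, -1.0, -0.0], [-0.0, 0.0, -1.0]]
force: [-0.1, -0.1, -0.0]
opening: 0.748
grasp_force: 0.0
```

{"fn": "carry_out", "kwargs": {"deltas": [[[0.03,-0.1,0,0,0,0,-0.5],[0.06,-0.2,0,0,0,0,-0.5],[0.09,-0.3,0,0,0,0,-0.5],[0.12,-0.4,0,0,0,0,-0.5],[0.15,-0.5,0,0,0,0,-0.5],[0.18,-0.6,0,0,0,0,-0.5],[0.21,-0.7,0,0,0,0,-0.5],[0.24,-0.8,0,0,0,0,-0.5],[0.27,-0.9,0,0,0,0,-0.5],[0.3,-1,0,0,0,0,-0.5]]]}}

```text
time_s: 2.6
position: [0.4307, -0.0627, 0.2225]
tcp_rot: [[1.0, 0.001, 0.0], [0.001, -1.0, -0.0], [0.0, 0.0, -1.0]]
force: [-0.1, 0.1, -0.4]
opening: 0.75
grasp_force: 0.0
```

{"fn": "carry_out", "kwargs": {"deltas": [[[0.023,-0.06,0.066,0,0,0,-0.5],[0.046,-0.12,0.132,0,0,0,-0.5],[0.069,-0.18,0.198,0,0,0,-0.5],[0.092,-0.24,0.264,0,0,0,-0.5],[0.115,-0.3,0.33,0,0,0,-0.5],[0.138,-0.36,0.396,0,0,0,-0.5],[0.161,-0.42,0.462,0,0,0,-0.5],[0.184,-0.48,0.528,0,0,0,-0.5],[0.207,-0.54,0.594,0,0,0,-0.5],[0.23,-0.605,0.66,0,0,0,-0.5]]]}}

```text
time_s: 3.43
position: [0.4654, 0.028, 0.1225]
tcp_rot: [[1.0, 0.0, 0.0], [0.0, -1.0, -0.0], [0.0, 0.0, -1.0]]
force: [0.2, 0.5, -0.0]
opening: 0.748
grasp_force: 0.0
```

```bash
python3 - <<'E'
from h import *
T,s=pose();im=capture("wrist");cv2.imwrite("pics/w1.png",im[:,:,::-1])
print(proj("wrist",(.465,.028,.016),T))
E
```

```text
[248.11938173 192.86090236]
```

View pics/w1.png

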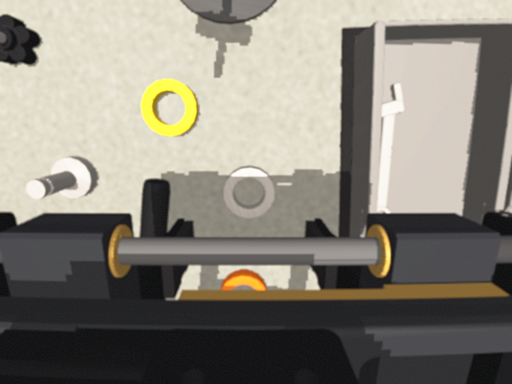

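The wrist view shows the collar centred at (249,192), where (248,193) was predicted, with the screwdriver clear at column 155. I'll descend and grip.

{"fn": "carry_out", "kwargs": {"deltas": [[[0,0,0.12,0,0,0,-0.5],[0,0,0.25,0,0,0,-0.5],[0,0,0.38,0,0,0,-0.5],[0,0,0.5,0,0,0,-0.5],[0,0,0.6,0,0,0,-0.5],[0,0,0.7,0,0,0,-0.5],[0,0,0.76,0,0,0,-0.5],[0,0,0.795,0,0,0,-0.5],[0,0,0.795,0,0,0,1],[0,0,0.795,0,0,0,1]]]}}

```text
time_s: 4.32
position: [0.4652, 0.0273, 0.0044]
tcp_rot: [[1.0, 0.0, 0.0], [0.0, -1.0, -0.0], [0.0, 0.0, -1.0]]
force: [0.3, 0.5, 0.4]
opening: 0.671
grasp_force: 0.0
```

{"fn": "carry_out", "kwargs": {"deltas": [[[0,0,0,0,0,0,1],[0,0,0,0,0,0,1],[0,0,0,0,0,0,1],[0,0,-0.05,0,0,0,1],[0,0,-0.13,0,0,0,1],[0,0,-0.25,0,0,0,1],[0,0,-0.37,0,0,0,1],[0,0,-0.48,0,0,0,1],[0,0,-0.57,0,0,0,1],[0,0,-0.66,0,0,0,1]]]}}

```text
time_s: 5.15
position: [0.4648, 0.0273, 0.1048]
tcp_rot: [[1.0, 0.0, 0.001], [0.0, -1.0, -0.0], [0.001, 0.0, -1.0]]
force: [0.7, -0.1, -1.5]
opening: 0.557
grasp_force: 30.0
```

{"fn": "carry_out", "kwargs": {"deltas": [[[0,0.09,0,0,0,0,1],[-0.01,0.18,0,0,0,0,1],[-0.01,0.28,0,0,0,0,1],[-0.01,0.38,0,0,0,0,1],[-0.02,0.48,0,0,0,0,1],[-0.02,0.58,0,0,0,0,1],[-0.02,0.68,0,0,0,0,1],[-0.03,0.78,0,0,0,0,1],[-0.03,0.88,0,0,0,0,1],[-0.03,0.98,0,0,0,0,1]]]}}

```text
time_s: 5.98
position: [0.46, -0.1203, 0.1039]
tcp_rot: [[1.0, 0.0, -0.0], [0.0, -1.0, 0.0], [-0.0, -0.0, -1.0]]
force: [0.8, 0.3, -1.8]
opening: 0.554
grasp_force: 30.0
```

{"fn": "carry_out", "kwargs": {"deltas": [[[0,0.1,0,0,0,0,1],[-0.01,0.2,0,0,0,0,1],[-0.01,0.3,0,0,0,0,1],[-0.01,0.4,0,0,0,0,1],[-0.02,0.5,0,0,0,0,1],[-0.02,0.6,0,0,0,0,1],[-0.02,0.7,0,0,0,0,1],[-0.02,0.8,0,0,0,0,1],[-0.02,0.88,0,0,0,0,1],[-0.02,0.88,0,0,0,0,1]]]}}

```text
time_s: 6.82
position: [0.4585, -0.2551, 0.1036]
tcp_rot: [[1.0, -0.002, 0.002], [-0.002, -1.0, -0.003], [0.002, 0.003, -1.0]]
force: [0.7, 0.1, -1.4]
opening: 0.56
grasp_force: 30.0
```

{"fn": "carry_out", "kwargs": {"deltas": [[[0,0,0.1,0,0,0,1],[0,0,0.2,0,0,0,1],[0,0,0.3,0,0,0,1],[0,0,0.4,0,0,0,1],[0,0,0.5,0,0,0,1],[0,0,0.58,0,0,0,1],[0,0,0.615,0,0,0,1],[0,0,0.615,0,0,0,1],[0,0,0.615,0,0,0,-0.36],[0,0,0.615,0,0,0,-0.36]]]}}

```text
time_s: 7.65
position: [0.4578, -0.2516, 0.0113]
tcp_rot: [[1.0, 0.0, 0.0], [0.0, -1.0, -0.0], [0.0, 0.0, -1.0]]
force: [0.5, -0.1, -0.1]
opening: 0.627
grasp_force: 0.0
```

{"fn": "carry_out", "kwargs": {"deltas": [[[0,0,0,0,0,0,-0.36],[0,0,0,0,0,0,-0.36],[0,0,-0.1,0,0,0,-0.36],[0,0,-0.2,0,0,0,-0.36],[0,0,-0.32,0,0,0,-0.36],[0,0,-0.46,0,0,0,-0.36],[0,0,-0.6,0,0,0,-0.36],[0,0,-0.74,0,0,0,-0.36],[0,0,-0.88,0,0,0,-0.36],[0,0,-1,0,0,0,-0.36]]]}}

```text
time_s: 8.48
position: [0.4576, -0.2518, 0.1625]
tcp_rot: [[1.0, 0.0, 0.001], [0.0, -1.0, -0.001], [0.001, 0.001, -1.0]]
force: [0.2, 0.4, 0.8]
opening: 0.677
grasp_force: 0.0
```

```bash
python3 - <<'E'
from h import *
T,s=pose();im=capture("wrist");cv2.imwrite("pics/w2.png",im[:,:,::-1]);cv2.imwrite("pics/s2.png",capture("side")[:,:,::-1])
print(s['position'],s['opening'])
E
```

```text
[ 0.45761214 -0.25178415  0.16252251] 0.6768701904676117
```

View pics/w2.png

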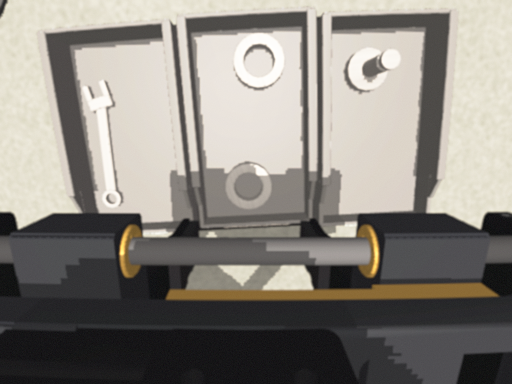

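The bench collar at (248,186) lies inside the middle bin in front of its fellow at (258,60). Next is the hung collar.

{"fn": "carry_out", "kwargs": {"deltas": [[[0.05,-0.1,-0.06,0,0,0,-0.7],[0.1,-0.2,-0.12,0,0,0,-0.7],[0.15,-0.3,-0.18,0,0,0,-0.7],[0.2,-0.4,-0.24,0,0,0,-0.7],[0.25,-0.5,-0.3,0,0,0,-0.7],[0.3,-0.6,-0.36,0,0,0,-0.7],[0.35,-0.7,-0.42,0,0,0,-0.7],[0.4,-0.8,-0.48,0,0,0,-0.7],[0.45,-0.9,-0.54,0,0,0,-0.7],[0.5,-1,-0.6,0,0,0,-0.7]]]}}

```text
time_s: 9.42
position: [0.5322, -0.1007, 0.2501]
tcp_rot: [[1.0, 0.0, -0.002], [0.0, -1.0, 0.001], [-0.002, -0.001, -1.0]]
force: [-0.1, 1.1, 0.6]
opening: 0.851
grasp_force: 0.0
```

{"fn": "carry_out", "kwargs": {"deltas": [[[0.06,-0.1,0,0,0,0.003,-0.7],[0.12,-0.2,0,0,0,0.006,-0.7],[0.18,-0.3,0,0,0,0.009,-0.7],[0.24,-0.4,0,0,0,0.012,-0.7],[0.3,-0.52,0,0,0,0.015,-0.7],[0.36,-0.64,0,0,0,0.018,-0.7],[0.42,-0.76,0,0,0,0.021,-0.7],[0.5,-0.88,0,0,0,0.024,-0.7],[0.56,-1,0,0,0,0.027,-0.7],[0.62,-1,0,0,0,0.0297,-0.7]]]}}

```text
time_s: 10.25
position: [0.625, 0.0516, 0.2494]
tcp_rot: [[0.983, -0.183, -0.003], [-0.183, -0.983, 0.002], [-0.003, -0.001, -1.0]]
force: [-0.1, -0.5, 0.2]
opening: 0.849
grasp_force: 0.0
```

```bash
python3 - <<'E'
from h import *
T,s=pose();im=capture("wrist");cv2.imwrite("pics/w3.png",im[:,:,::-1])
print(s['position'],s['tcp_rot'][:,0]);
a=np.radians(-10.7);u=np.array([np.cos(a),np.sin(a)])
post=np.array([.670,.0445])
for d,z in((-86,.173),(-54,.178),(-38,.178),(0,.191),(60,.165)):print(d,proj("wrist",(*(post+u*d/1000),z),T).round(1))
E
```

```text
[0.62495913 0.05159424 0.24939203] [ 0.98305585 -0.1832785  -0.00319102]
-86 [246.4 244.8]
-54 [246.4 211.9]
-38 [246.4 193.4]
0 [246.3 148.4]
60 [246.7  69.6]
```

View pics/w3.png

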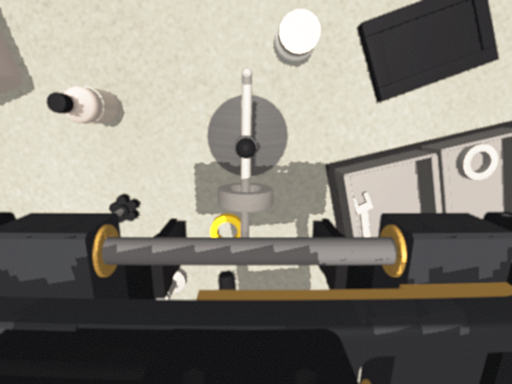

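The wrist view shows the ball at (246,148), the rear hook tip at (247,72), and the collar across rows 186–212 at column 246, all where predicted. I'll descend beside the ring and grip it.

{"fn": "carry_out", "kwargs": {"deltas": [[[0,-0.01,0.09,0,0,0,-0.7],[0,-0.01,0.18,0,0,0,-0.7],[0,-0.01,0.28,0,0,0,-0.7],[0,-0.01,0.38,0,0,0,-0.7],[0,-0.01,0.48,0,0,0,-0.7],[0,-0.01,0.58,0,0,0,-0.7],[0,-0.01,0.66,0,0,0,-0.7],[0,-0.01,0.72,0,0,0,-0.7],[0,-0.01,0.755,0,0,0,-0.7],[0,-0.01,0.755,0,0,0,-0.7]]]}}

```text
time_s: 11.13
position: [0.6249, 0.0493, 0.1364]
tcp_rot: [[0.983, -0.186, -0.003], [-0.186, -0.983, 0.0], [-0.003, 0.0, -1.0]]
force: [-0.2, -0.2, -0.5]
opening: 0.852
grasp_force: 0.0
```

{"fn": "carry_out", "kwargs": {"deltas": [[[0,0,0,0,0,0,0],[0,0,0,0,0,0,0],[0,0,0,0,0,0,1],[0,0,0,0,0,0,1],[0,0,0,0,0,0,1],[0,0,0,0,0,0,1],[0,0,0,0,0,0,1],[0,0,0,0,0,0,1],[0,0,0,0,0,0,1],[0,0,0,0,0,0,1]]]}}

```text
time_s: 11.97
position: [0.6262, 0.0501, 0.1384]
tcp_rot: [[0.983, -0.185, 0.001], [-0.185, -0.983, 0.001], [0.001, -0.001, -1.0]]
force: [-0.3, 3.5, 4.9]
opening: 0.568
grasp_force: 29.7
```

```bash
python3 - <<'E'
from h import *
T,s=pose();print(s['position'],s['force'],s['opening']*87,s['grasp_force'])
E
```

```text
[0.62619579 0.05014912 0.13838143] [-0.27832291  3.54312383  4.85515398] 49.41294276713158 29.67913076863624
```

{"fn": "carry_out", "kwargs": {"deltas": [[[0,0,-0.01,0,0,0,1],[0,0,-0.02,0,0,0,1],[0,0,-0.03,0,0,0,1],[0,0,-0.04,0,0,0,1],[0,0,-0.05,0,0,0,1],[0,0,-0.06,0,0,0,1],[0,0,-0.07,0,0,0,1],[0,0,-0.08,0,0,0,1],[0,0,-0.09,0,0,0,1],[0,0,-0.1,0,0,0,1]]]}}

```text
time_s: 12.8
position: [0.6258, 0.0497, 0.153]
tcp_rot: [[0.983, -0.185, 0.0], [-0.185, -0.983, -0.0], [0.0, 0.0, -1.0]]
force: [0.1, -0.4, -1.8]
opening: 0.561
grasp_force: 29.8
```

```bash
python3 - <<'E'
from h import *
T,s=pose();print(s['position'],s['force'],s['opening']*87,s['grasp_force'])
im=cv2.resize(capture("side")[140:240,190:320],None,fx=6,fy=6,interpolation=cv2.INTER_CUBIC);cv2.imwrite("pics/s4.png",im[:,:,::-1])
E
```

```text
[0.62576945 0.04971842 0.15298276] [ 0.0533283  -0.39128048 -1.76905118] 48.83856230382086 29.797493984224275
```

View pics/s4.png

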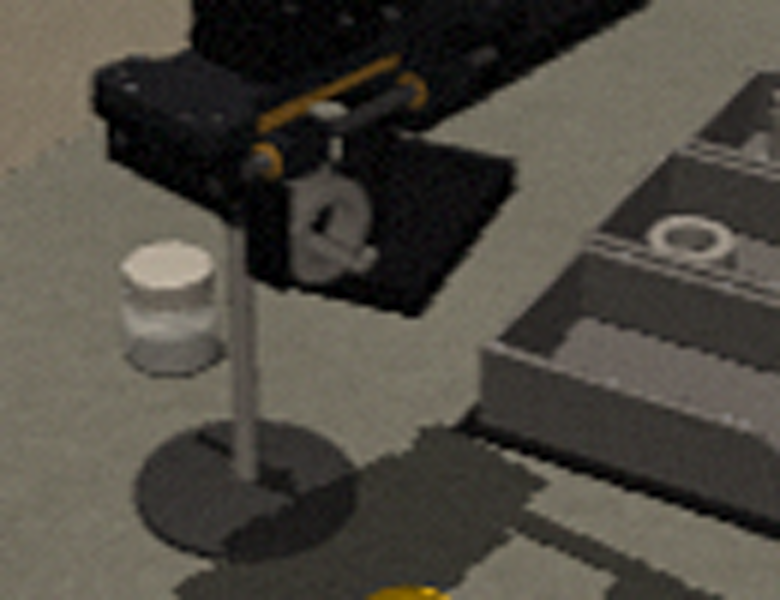

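The collar is lifted free: the hook passes mid-bore and only the collar's weight shows on the wrist. I'll draw it off towards -x and carry it.

{"fn": "carry_out", "kwargs": {"deltas": [[[-0.04,0,0,0,0,0,1],[-0.09,0,0,0,0,0,1],[-0.14,0,0,0,0,0,1],[-0.19,0,0,0,0,0,1],[-0.24,0,0,0,0,0,1],[-0.29,0,0,0,0,0,1],[-0.34,0,0,0,0,0,1],[-0.4,0,0,0,0,0,1],[-0.45,0,0,0,0,0,1],[-0.5,0,0,0,0,0,1]]]}}

```text
time_s: 13.68
position: [0.5512, 0.0638, 0.1529]
tcp_rot: [[0.983, -0.185, -0.0], [-0.185, -0.983, 0.0], [-0.0, -0.0, -1.0]]
force: [-0.7, -0.4, -2.8]
opening: 0.561
grasp_force: 29.8
```

{"fn": "carry_out", "kwargs": {"deltas": [[[0.009,0.1,0,0,0,-0.003,1],[0.018,0.2,0,0,0,-0.006,1],[0.027,0.3,0,0,0,-0.009,1],[0.036,0.4,0,0,0,-0.012,1],[0.045,0.5,0,0,0,-0.015,1],[0.054,0.6,0,0,0,-0.018,1],[0.063,0.7,0,0,0,-0.021,1],[0.072,0.8,0,0,0,-0.024,1],[0.081,0.9,0,0,0,-0.027,1],[0.09,1,0,0,0,-0.0297,1]]]}}

```text
time_s: 14.52
position: [0.5372, -0.0869, 0.1529]
tcp_rot: [[1.0, 0.001, 0.0], [0.001, -1.0, -0.0], [0.0, 0.0, -1.0]]
force: [-0.6, -0.3, -2.3]
opening: 0.559
grasp_force: 29.8
```

{"fn": "carry_out", "kwargs": {"deltas": [[[-0.01,0.1,0,0,0,0,1],[-0.02,0.2,0,0,0,0,1],[-0.03,0.3,0,0,0,0,1],[-0.04,0.4,0,0,0,0,1],[-0.05,0.5,0,0,0,0,1],[-0.07,0.6,0,0,0,0,1],[-0.08,0.7,0,0,0,0,1],[-0.09,0.8,0,0,0,0,1],[-0.1,0.9,0,0,0,0,1],[-0.12,1,0,0,0,0,1]]]}}

```text
time_s: 15.35
position: [0.5196, -0.2374, 0.1529]
tcp_rot: [[1.0, 0.0, 0.001], [0.0, -1.0, -0.0], [0.001, 0.0, -1.0]]
force: [-0.3, -0.5, -2.4]
opening: 0.56
grasp_force: 29.8
```

```bash
python3 - <<'E'
from h import *
T,s=pose();print(s['position'],s['force'],s['opening']*87,s['grasp_force'])
im=capture("wrist")
cv2.imwrite("pics/w5.png",im[:,:,::-1])
E
```

```text
[ 0.51961494 -0.23740768  0.15291129] [-0.3248399  -0.46847284 -2.38090752] 48.70920564092635 29.798335275845602
```

View pics/w5.png

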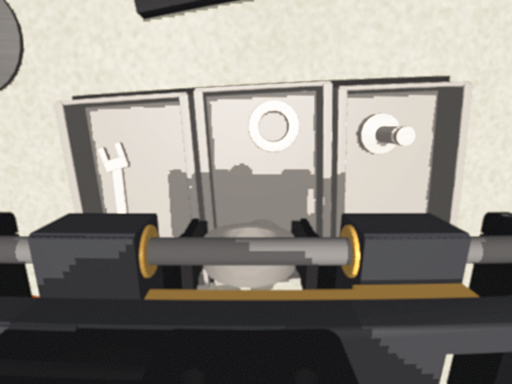

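The hung collar is held on edge between the fingers (rows 225–285), above the middle bin. I'll lower it.

{"fn": "carry_out", "kwargs": {"deltas": [[[0,0.05,0.08,0,0,0,1],[0,0.1,0.2,0,0,0,1],[0,0.1,0.33,0,0,0,1],[0,0.1,0.46,0,0,0,1],[0,0.1,0.58,0,0,0,1],[0,0.1,0.68,0,0,0,1],[0,0.1,0.77,0,0,0,1],[0,0.1,0.84,0,0,0,1],[0,0.1,0.87,0,0,0,1],[0,0.1,0.88,0,0,0,1]]]}}

```text
time_s: 16.23
position: [0.519, -0.2507, 0.0195]
tcp_rot: [[1.0, 0.0, -0.002], [0.0, -1.0, 0.001], [-0.002, -0.001, -1.0]]
force: [-0.4, -0.3, -1.5]
opening: 0.561
grasp_force: 29.8
```

```bash
python3 - <<'E'
from h import *
T,s=pose();print(s['position'],s['force'],s['opening']*87,s['grasp_force'])
E
```

```text
[ 0.51900888 -0.25065002  0.01951349] [-0.43531899 -0.34912794 -1.53352942] 48.8173168919977 29.797452689381316
```

{"fn": "carry_out", "kwargs": {"deltas": [[[0,0,0.004,0,0,0,1],[0,0,0.008,0,0,0,1],[0,0,0.01,0,0,0,1],[0,0,0.01,0,0,0,0],[0,0,0.01,0,0,0,-0.2],[0,0,0.01,0,0,0,-0.36],[0,0,0.01,0,0,0,-0.36],[0,0,0.01,0,0,0,-0.36],[0,0,0.01,0,0,0,-0.36],[0,0,0.01,0,0,0,-0.36]]]}}

```text
time_s: 17.07
position: [0.5196, -0.2513, 0.0194]
tcp_rot: [[1.0, 0.0, 0.0], [0.0, -1.0, -0.0], [0.0, 0.0, -1.0]]
force: [0.2, 0.3, 0.0]
opening: 0.679
grasp_force: 0.1
```

{"fn": "carry_out", "kwargs": {"deltas": [[[0,0,-0.02,0,0,0,-0.36],[0,0,-0.06,0,0,0,-0.36],[0,0,-0.12,0,0,0,-0.36],[0,0,-0.22,0,0,0,-0.36],[0,0,-0.35,0,0,0,-0.36],[0,0,-0.48,0,0,0,-0.36],[0,0,-0.61,0,0,0,-0.36],[0,0,-0.74,0,0,0,-0.36],[0,0,-0.87,0,0,0,-0.36],[0,0,-1,0,0,0,-0.36]]]}}

```text
time_s: 17.9
position: [0.5195, -0.2513, 0.1714]
tcp_rot: [[1.0, 0.0, 0.001], [0.0, -1.0, -0.001], [0.001, 0.001, -1.0]]
force: [0.2, -0.2, 0.2]
opening: 0.678
grasp_force: 0.0
```

```bash
python3 - <<'E'
from h import *
T,s=pose();print(s['position'],s['force'],s['opening']*87,s['grasp_force'])
t=capture("top")[160:270,270:430];w=capture("wrist")[130:300,130:400]
w=cv2.resize(w,(540,340));t=cv2.resize(t,(378,260),interpolation=cv2.INTER_CUBIC)
o=np.zeros((600,540,3),np.uint8);o[:340]=w;o[340:,:378]=t
cv2.imwrite("pics/w6.png",o[:,:,::-1])
E
```

```text
[ 0.51953828 -0.25129452  0.17137716] [ 0.17775003 -0.19464037  0.19322866] 58.952824408408816 0.0
```

View pics/w6.png

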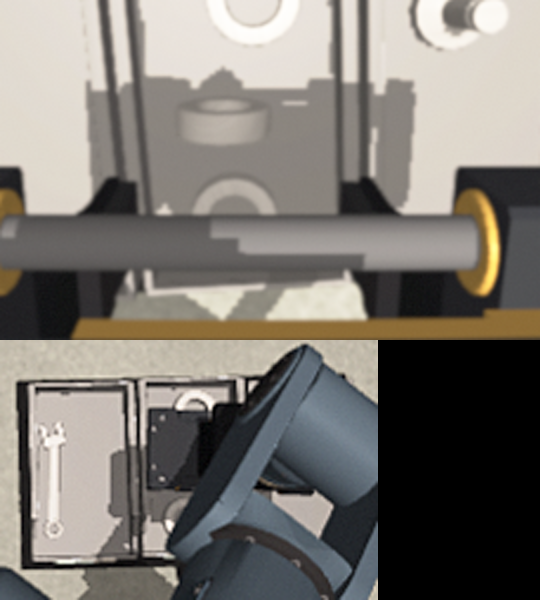

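Crop: the hung collar stands on its rim in the middle bin between the two flat collars, at about (222,122). Next is the press head.

{"fn": "carry_out", "kwargs": {"deltas": [[[0,-0.1,0,0,0,0,-0.15],[-0.01,-0.2,0,0,0,0,-0.15],[-0.02,-0.3,0,0,0,0,-0.15],[-0.03,-0.4,0,0,0,0,-0.15],[-0.04,-0.5,0,0,0,0,-0.15],[-0.05,-0.6,0,0,0,0,-0.15],[-0.06,-0.7,0,0,0,0,-0.15],[-0.07,-0.8,0,0,0,0,-0.15],[-0.08,-0.9,0,0,0,0,-0.15],[-0.08,-1,0,0,0,0,-0.15]]]}}

```text
time_s: 18.83
position: [0.507, -0.0995, 0.1693]
tcp_rot: [[1.0, 0.0, -0.0], [0.0, -1.0, 0.0], [-0.0, -0.0, -1.0]]
force: [-0.2, 0.3, -0.7]
opening: 0.575
grasp_force: 0.0
```

{"fn": "carry_out", "kwargs": {"deltas": [[[0,-0.1,0,0,0,0,-0.15],[-0.01,-0.2,0,0,0,0,-0.15],[-0.02,-0.3,0,0,0,0,-0.15],[-0.03,-0.4,0,0,0,0,-0.15],[-0.04,-0.5,0,0,0,0,-0.15],[-0.05,-0.6,0,0,0,0,-0.15],[-0.06,-0.7,0,0,0,0,-0.15],[-0.07,-0.8,0,0,0,0,-0.15],[-0.08,-0.9,0,0,0,0,-0.15],[-0.08,-1,0,0,0,0,-0.15]]]}}

```text
time_s: 19.67
position: [0.4948, 0.0503, 0.1693]
tcp_rot: [[1.0, 0.0, -0.0], [0.0, -1.0, 0.0], [-0.0, -0.0, -1.0]]
force: [0.5, 0.3, 0.2]
opening: 0.575
grasp_force: 0.0
```

{"fn": "carry_out", "kwargs": {"deltas": [[[0,-0.1,0,0,0,0,-0.15],[-0.01,-0.2,0,0,0,0,-0.15],[-0.02,-0.3,0,0,0,0,-0.15],[-0.03,-0.4,0,0,0,0,-0.15],[-0.04,-0.5,0,0,0,0,-0.15],[-0.05,-0.6,0,0,0,0,-0.15],[-0.06,-0.7,0,0,0,0,-0.15],[-0.07,-0.8,0,0,0,0,-0.15],[-0.08,-0.9,0,0,0,0,-0.15],[-0.08,-0.95,0,0,0,0,-0.15]]]}}

```text
time_s: 20.5
position: [0.4826, 0.1933, 0.1693]
tcp_rot: [[1.0, 0.002, -0.0], [0.002, -1.0, 0.0], [-0.0, -0.0, -1.0]]
force: [-0.5, 0.4, 0.0]
opening: 0.575
grasp_force: 0.0
```

```bash
python3 - <<'E'
from h import *
T,s=pose();im=capture("wrist");cv2.imwrite("pics/w7.png",im[:,:,::-1])
print(s['position'],proj("wrist",(.483,.192,.062),T),proj("wrist",(.483,.192,.014),T))
E
```

```text
[0.48255381 0.19326364 0.16931445] [249.46157399 191.76838194] [249.38671308 181.75542846]
```

View pics/w7.png

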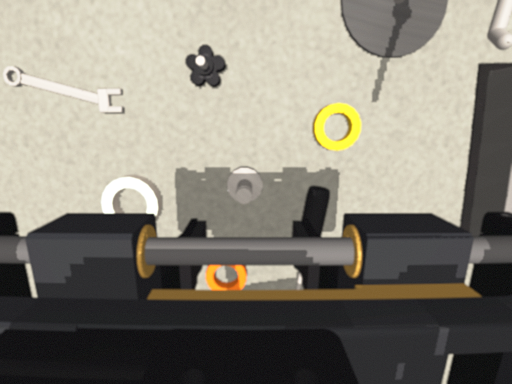

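Wrist view: head foot at (244,185) and tip at (245,190), about 3–4 mm further in +y than first measured. I'll correct by -0.02 and grip.

{"fn": "carry_out", "kwargs": {"deltas": [[[0,-0.02,0.1,0,0,0,-0.15],[0,-0.02,0.2,0,0,0,-0.15],[0,-0.02,0.32,0,0,0,-0.15],[0,-0.02,0.44,0,0,0,-0.15],[0,-0.02,0.56,0,0,0,-0.15],[0,-0.02,0.68,0,0,0,-0.15],[0,-0.02,0.78,0,0,0,-0.15],[0,-0.02,0.86,0,0,0,-0.15],[0,-0.02,0.91,0,0,0,-0.15],[0,-0.02,0.93,0,0,0,-0.15]]]}}

```text
time_s: 21.38
position: [0.483, 0.1939, 0.0287]
tcp_rot: [[1.0, -0.0, -0.002], [-0.0, -1.0, -0.0], [-0.002, 0.0, -1.0]]
force: [0.2, 0.0, 0.1]
opening: 0.574
grasp_force: 0.0
```

{"fn": "carry_out", "kwargs": {"deltas": [[[0,0,0,0,0,0,0.3],[0,0,0,0,0,0,0.5],[0,0,0,0,0,0,1],[0,0,0,0,0,0,1],[0,0,0,0,0,0,1],[0,0,0,0,0,0,1],[0,0,0,0,0,0,1],[0,0,-0.05,0,0,0,1],[0,0,-0.12,0,0,0,1],[0,0,-0.2,0,0,0,1]]]}}

```text
time_s: 22.22
position: [0.4829, 0.194, 0.0602]
tcp_rot: [[1.0, 0.0, -0.002], [0.0, -1.0, -0.0], [-0.002, 0.0, -1.0]]
force: [0.4, 0.2, -2.0]
opening: 0.174
grasp_force: 30.0
```

```bash
python3 - <<'E'
from h import *
T,s=pose();print(s['position'],s['force'],s['opening']*87,s['grasp_force'])
Q=np.eye(4);Q[:3,:3]=np.diag([1,-1,-1]);Q[:3,3]=[.4826,.1933,.1693]
for n,u in(('ring',(12,76)),('jaw',(113,100)),('foot',(244,185))):print(n,at("wrist",u,.006,Q).round(4))
Q[:3,3]=[.4576,-.2518,.1625]   # picture w2: binned spanner, walls, heads
for n,u,z in(('bring',(112,199),.012),('bjaw',(98,95),.012),('floorSL',(75,50),.007),('floorSR',(170,38),.007),('topSL_b',(45,35),.049),('topSR_b',(165,24),.049),('topH_l',(325,15),.049),('topH_r',(453,14),.049),('bhead',(366,70),.012),('lipH',(330,221),.033)):print(n,at("wrist",u,z,Q).round(4))
E
```

```text
[0.48286124 0.19396887 0.06017733] [ 0.39697526  0.24221649 -2.01723892] 15.175461302837917 30.000135716982186
ring [0.5984 0.4488 0.006 ]
jaw [0.5714 0.3391 0.006 ]
foot [0.4777 0.1981 0.006 ]
bring [ 0.4394 -0.0995  0.012 ]
bjaw [ 0.5506 -0.0964  0.012 ]
floorSL [ 0.5958 -0.0744  0.007 ]
floorSR [ 0.6054 -0.1732  0.007 ]
topSL_b [ 0.5994 -0.0716  0.049 ]
topSR_b [ 0.6059 -0.1798  0.049 ]
topH_l [ 0.6132 -0.318   0.049 ]
topH_r [ 0.617  -0.4314  0.049 ]
bhead [ 0.5748 -0.3711  0.012 ]
lipH [ 0.4211 -0.3384  0.033 ]
```

{"fn": "carry_out", "kwargs": {"deltas": [[[0,0,-0.1,0,0,0,1],[0,0.08,-0.2,0,0,0,1],[0,0.18,-0.3,0,0,0,1],[0,0.28,-0.4,0,0,0,1],[0,0.38,-0.5,0,0,0,1],[0,0.48,-0.5,0,0,0,1],[0,0.58,-0.5,0,0,0,1],[0,0.69,-0.5,0,0,0,1],[0,0.8,-0.5,0,0,0,1],[0,0.9,-0.5,0,0,0,1]]]}}

```text
time_s: 23.05
position: [0.4833, 0.0582, 0.1357]
tcp_rot: [[1.0, 0.0, 0.001], [0.0, -1.0, -0.0], [0.001, 0.0, -1.0]]
force: [-0.1, -0.1, -2.0]
opening: 0.172
grasp_force: 30.0
```

{"fn": "carry_out", "kwargs": {"deltas": [[[0,0.1,0,0,0,0,1],[0,0.2,0,0,0,0,1],[0,0.3,0,0,0,0,1],[0,0.4,0,0,0,0,1],[0,0.5,0,0,0,0,1],[0,0.6,0,0,0,0,1],[0,0.7,0,0,0,0,1],[0,0.8,0,0,0,0,1],[0,0.9,0,0,0,0,1],[0,1,0,0,0,0,1]]]}}

```text
time_s: 23.88
position: [0.4832, -0.0915, 0.1356]
tcp_rot: [[1.0, 0.0, 0.0], [0.0, -1.0, -0.0], [0.0, 0.0, -1.0]]
force: [-0.2, 0.5, -1.7]
opening: 0.172
grasp_force: 30.0
```

{"fn": "carry_out", "kwargs": {"deltas": [[[0,0.1,0,0,0,0,1],[0,0.2,0,0,0,0,1],[0,0.3,0,0,0,0,1],[0,0.4,0,0,0,0,1],[0,0.5,0,0,0,0,1],[0,0.6,0,0,0,0,1],[0,0.7,0,0,0,0,1],[0,0.8,0,0,0,0,1],[0,0.9,0,0,0,0,1],[0,1,0,0,0,0,1]]]}}

```text
time_s: 24.72
position: [0.4834, -0.242, 0.135]
tcp_rot: [[1.0, 0.0, 0.0], [0.0, -1.0, -0.0], [0.0, 0.0, -1.0]]
force: [0.5, -0.4, -2.3]
opening: 0.174
grasp_force: 30.0
```

{"fn": "carry_out", "kwargs": {"deltas": [[[0,0.1,0,0,0,0,1],[-0.01,0.2,0,0,0,0,1],[-0.02,0.3,0,0,0,0,1],[-0.03,0.4,0,0,0,0,1],[-0.04,0.5,0,0,0,0,1],[-0.05,0.6,0,0,0,0,1],[-0.05,0.7,0,0,0,0,1],[-0.05,0.8,0,0,0,0,1],[-0.05,0.88,0,0,0,0,1],[-0.05,0.91,0,0,0,0,1]]]}}

```text
time_s: 25.55
position: [0.4764, -0.3801, 0.1349]
tcp_rot: [[1.0, -0.001, 0.001], [-0.001, -1.0, -0.002], [0.001, 0.002, -1.0]]
force: [0.8, -0.2, -1.4]
opening: 0.175
grasp_force: 30.0
```

{"fn": "carry_out", "kwargs": {"deltas": [[[0,0,0.08,0,0,0,1],[0,0,0.18,0,0,0,1],[0,0,0.28,0,0,0,1],[0,0,0.38,0,0,0,1],[0,0,0.48,0,0,0,1],[0,0,0.56,0,0,0,1],[0,0,0.61,0,0,0,1],[0,0,0.63,0,0,0,1],[0,0,0.645,0,0,0,1],[0,0,0.65,0,0,0,1]]]}}

```text
time_s: 26.38
position: [0.4763, -0.3773, 0.0373]
tcp_rot: [[1.0, 0.0, 0.0], [0.0, -1.0, -0.0], [0.0, 0.0, -1.0]]
force: [-0.5, -0.6, -2.2]
opening: 0.174
grasp_force: 30.0
```

{"fn": "carry_out", "kwargs": {"deltas": [[[0,0,0.005,0,0,0,1],[0,0,0.01,0,0,0,1],[0,0,0.01,0,0,0,1],[0,0,0.01,0,0,0,0.5],[0,0,0.01,0,0,0,0.2],[0,0,0.01,0,0,0,0.2],[0,0,0.01,0,0,0,0.2],[0,0,0.01,0,0,0,0.2],[0,0,0.01,0,0,0,0.2],[0,0,-0.02,0,0,0,0.2]]]}}

```text
time_s: 27.22
position: [0.4756, -0.3768, 0.0396]
tcp_rot: [[1.0, 0.0, -0.001], [0.0, -1.0, 0.001], [-0.001, -0.001, -1.0]]
force: [-0.2, 0.1, 0.3]
opening: 0.395
grasp_force: 0.0
```

{"fn": "carry_out", "kwargs": {"deltas": [[[0,0,-0.08,0,0,0,0.2],[0,0,-0.16,0,0,0,0.2],[0,0,-0.25,0,0,0,0.2],[0,0,-0.35,0,0,0,0.2],[0,0,-0.45,0,0,0,0.2],[0,0,-0.55,0,0,0,0.2],[0,0,-0.66,0,0,0,0.2],[0,0,-0.77,0,0,0,0.2],[0,0,-0.88,0,0,0,0.2],[0,0,-1,0,0,0,0.2]]]}}

```text
time_s: 28.05
position: [0.476, -0.3772, 0.1926]
tcp_rot: [[1.0, 0.0, 0.001], [0.0, -1.0, -0.001], [0.001, 0.001, -1.0]]
force: [0.3, -0.0, -0.0]
opening: 0.402
grasp_force: 0.0
```

```bash
python3 - <<'E'
from h import *
T,s=pose();print(s['position'],s['force'],s['opening']*87,s['grasp_force'])
cv2.imwrite("pics/w8.png",capture("wrist")[:,:,::-1])
r,j=np.array([.5980,.4475]),np.array([.5717,.340])
d=(j-r);u=d/np.linalg.norm(d);print(np.linalg.norm(d),'c',r+u*.055,'yaw x',np.degrees(np.arctan2(u[1],u[0])))
E
```

```text
[ 0.47602612 -0.37719585  0.19259686] [ 0.31893223 -0.0492788  -0.02081545] 35.008979682369194 0.0
0.11067041158322308 c [0.58492966 0.3940756 ] yaw x -103.74744404463841
```

{"fn": "carry_out", "kwargs": {"deltas": [[[0,-0.1,0,0,0,0,0],[0,-0.2,0,0,0,0,0],[0,-0.3,0,0,0,0,0],[0,-0.4,0,0,0,0,0],[0,-0.5,0,0,0,0,0],[0,-0.6,0,0,0,0,0],[0,-0.7,0,0,0,0,0],[0,-0.8,0,0,0,0,0],[0,-0.9,0,0,0,0,0],[0,-1,0,0,0,0,0]]]}}

```text
time_s: 28.93
position: [0.476, -0.2257, 0.1903]
tcp_rot: [[1.0, 0.0, -0.0], [0.0, -1.0, 0.0], [-0.0, -0.0, -1.0]]
force: [0.4, 0.8, -0.3]
opening: 0.5
grasp_force: 0.0
```

{"fn": "carry_out", "kwargs": {"deltas": [[[0,-0.1,0,0,0,0,0],[0,-0.2,0,0,0,0,0],[0,-0.3,0,0,0,0,0],[0,-0.4,0,0,0,0,0],[0,-0.5,0,0,0,0,0],[0,-0.6,0,0,0,0,0],[0,-0.7,0,0,0,0,0],[0,-0.8,0,0,0,0,0],[0,-0.9,0,0,0,0,0],[0,-1,0,0,0,0,0]]]}}

```text
time_s: 29.77
position: [0.4759, -0.0759, 0.1904]
tcp_rot: [[1.0, 0.0, 0.0], [0.0, -1.0, -0.0], [0.0, 0.0, -1.0]]
force: [-0.5, -0.1, 0.1]
opening: 0.505
grasp_force: 0.0
```

{"fn": "carry_out", "kwargs": {"deltas": [[[0,-0.1,0,0,0,0,0],[0,-0.2,0,0,0,0,0],[0,-0.3,0,0,0,0,0],[0,-0.4,0,0,0,0,0],[0,-0.5,0,0,0,0,0],[0,-0.6,0,0,0,0,0],[0,-0.7,0,0,0,0,0],[0,-0.8,0,0,0,0,0],[0,-0.9,0,0,0,0,0],[0,-1,0,0,0,0,0]]]}}

```text
time_s: 30.6
position: [0.4757, 0.0741, 0.1904]
tcp_rot: [[1.0, 0.0, 0.0], [0.0, -1.0, -0.0], [0.0, 0.0, -1.0]]
force: [-0.9, -0.4, 0.0]
opening: 0.5
grasp_force: 0.0
```

{"fn": "carry_out", "kwargs": {"deltas": [[[0.03,-0.1,0,0,0,0,0],[0.07,-0.2,0,0,0,0,0],[0.11,-0.3,0,0,0,0,0],[0.15,-0.4,0,0,0,0,0],[0.18,-0.5,0,0,0,0,0],[0.22,-0.6,0,0,0,0,0],[0.25,-0.7,0,0,0,0,0],[0.29,-0.8,0,0,0,0,0],[0.33,-0.9,0,0,0,0,0],[0.36,-1,0,0,0,0,0]]]}}

```text
time_s: 31.43
position: [0.53, 0.2242, 0.1903]
tcp_rot: [[1.0, 0.0, 0.0], [0.0, -1.0, 0.0], [0.0, -0.0, -1.0]]
force: [0.6, 0.3, -0.2]
opening: 0.496
grasp_force: 0.0
```

{"fn": "carry_out", "kwargs": {"deltas": [[[0.03,-0.1,0,0,0,-0.01,0],[0.07,-0.2,0,0,0,-0.02,0],[0.11,-0.3,0,0,0,-0.03,0],[0.15,-0.4,0,0,0,-0.04,0],[0.18,-0.5,0,0,0,-0.05,0],[0.22,-0.6,0,0,0,-0.061,0],[0.25,-0.7,0,0,0,-0.072,0],[0.29,-0.8,0,0,0,-0.083,0],[0.33,-0.9,0,0,0,-0.095,0],[0.36,-1,0,0,0,-0.106,0]]]}}

```text
time_s: 32.27
position: [0.5838, 0.3742, 0.19]
tcp_rot: [[0.784, 0.621, -0.0], [0.621, -0.784, -0.0], [-0.0, -0.0, -1.0]]
force: [0.4, -0.1, -0.2]
opening: 0.499
grasp_force: 0.0
```

{"fn": "carry_out", "kwargs": {"deltas": [[[0.01,-0.01,0.04,0,0,-0.01,0],[0.02,-0.02,0.08,0,0,-0.02,0],[0.03,-0.03,0.12,0,0,-0.03,0],[0.04,-0.04,0.16,0,0,-0.04,0],[0.05,-0.05,0.2,0,0,-0.05,0],[0.06,-0.06,0.24,0,0,-0.065,0],[0.07,-0.07,0.28,0,0,-0.08,0],[0.08,-0.08,0.34,0,0,-0.095,0],[0.09,-0.1,0.4,0,0,-0.106,0],[0.09,-0.11,0.4,0,0,-0.106,0]]]}}

```text
time_s: 33.1
position: [0.5826, 0.3944, 0.128]
tcp_rot: [[0.235, 0.972, -0.004], [0.972, -0.235, -0.002], [-0.003, -0.003, -1.0]]
force: [-0.8, -0.3, -0.1]
opening: 0.496
grasp_force: 0.0
```

```bash
python3 - <<'E'
from h import *
T,s=pose();print(s['position'],s['joint_positions'].round(1));im=capture("wrist");cv2.imwrite("pics/w9.png",im[:,:,::-1])
g=im.astype(int).min(2)
p=proj("wrist",(.585,.394,.006),T);print(p)
# bright band profile across columns (tool y) near the shank
for r in range(int(p[1])-60,int(p[1])+5,10):
    row=g[r,150:350];print(r,[int(x) for x in row[60:140:3]])
E
```

```text
[0.58256937 0.39435476 0.12795535] [25.  42.3 74.1  0.  63.9 38.6]
[251.89265401 187.74272301]
127 [200, 201, 198, 197, 193, 196, 197, 197, 194, 188, 196, 205, 238, 190, 196, 173, 223, 233, 195, 198, 199, 204, 204, 200, 200, 200, 193]
137 [196, 198, 204, 204, 202, 201, 198, 200, 194, 194, 195, 205, 238, 186, 178, 176, 226, 230, 200, 196, 195, 200, 200, 202, 200, 192, 193]
147 [127, 123, 118, 149, 190, 190, 194, 197, 201, 197, 200, 204, 197, 241, 242, 244, 190, 199, 195, 195, 197, 199, 200, 200, 197, 201, 200]
157 [119, 126, 167, 175, 176, 203, 195, 194, 206, 209, 202, 199, 190, 241, 242, 241, 191, 192, 198, 198, 200, 199, 193, 199, 200, 197, 191]
167 [126, 123, 126, 124, 118, 117, 117, 130, 122, 121, 137, 126, 178, 203, 179, 209, 126, 121, 124, 121, 121, 122, 118, 118, 120, 122, 120]
177 [123, 122, 119, 117, 121, 120, 118, 117, 121, 128, 124, 122, 135, 153, 173, 145, 121, 123, 123, 122, 124, 123, 123, 123, 119, 118, 118]
187 [121, 121, 121, 121, 122, 122, 126, 125, 125, 123, 124, 124, 142, 154, 153, 140, 120, 120, 122, 124, 124, 127, 122, 118, 123, 122, 167]
```

Pixel profile: the shank covers columns 247–256, centre 252 as predicted, and runs parallel to the tool x. I'll descend and grip.

{"fn": "carry_out", "kwargs": {"deltas": [[[0,0.015,0.12,0,0,0,0],[0,0.015,0.24,0,0,0,0],[0,0.015,0.36,0,0,0,0],[0,0.015,0.48,0,0,0,0],[0,0.015,0.6,0,0,0,0],[0,0.015,0.7,0,0,0,0],[0,0.015,0.78,0,0,0,0],[0,0.015,0.82,0,0,0,0],[0,0.015,0.835,0,0,0,0],[0,0.015,0.835,0,0,0,0.4]]]}}

```text
time_s: 33.98
position: [0.5866, 0.3936, 0.0049]
tcp_rot: [[0.237, 0.972, -0.0], [0.972, -0.237, -0.0], [-0.0, -0.0, -1.0]]
force: [-0.0, 0.4, 0.3]
opening: 0.471
grasp_force: 0.0
```

{"fn": "carry_out", "kwargs": {"deltas": [[[0,0,0,0,0,0,1],[0,0,0,0,0,0,1],[0,0,0,0,0,0,1],[0,0,0,0,0,0,1],[0,0,0,0,0,0,1],[0,0,0,0,0,0,1],[0,0,-0.05,0,0,0,1],[0,0,-0.13,0,0,0,1],[0,0,-0.22,0,0,0,1],[0,0,-0.32,0,0,0,1]]]}}

```text
time_s: 34.82
position: [0.5867, 0.3935, 0.0544]
tcp_rot: [[0.236, 0.972, 0.0], [0.972, -0.236, 0.0], [0.0, 0.0, -1.0]]
force: [0.8, -0.2, -0.3]
opening: 0.113
grasp_force: 30.0
```

```bash
python3 - <<'E'
from h import *
T,s=pose();print(s['position'],s['force'],s['opening']*87,s['grasp_force'])
E
```

```text
[0.58674864 0.39350877 0.05441478] [ 0.84631955 -0.18352749 -0.27996217] 9.798827652505 29.974722862243652
```

{"fn": "carry_out", "kwargs": {"deltas": [[[-0.04,-0.02,-0.08,0,0,0,1],[-0.1,-0.06,-0.16,0,0,0,1],[-0.19,-0.11,-0.24,0,0,0,1],[-0.28,-0.16,-0.32,0,0,0,1],[-0.38,-0.21,-0.4,0,0,0,1],[-0.48,-0.26,-0.48,0,0,0,1],[-0.58,-0.32,-0.56,0,0,0,1],[-0.68,-0.37,-0.6,0,0,0,1],[-0.78,-0.43,-0.6,0,0,0,1],[-0.87,-0.475,-0.6,0,0,0,1]]]}}

```text
time_s: 35.65
position: [0.4857, 0.2828, 0.1452]
tcp_rot: [[0.236, 0.972, 0.002], [0.972, -0.236, 0.001], [0.001, 0.002, -1.0]]
force: [1.0, -0.4, -1.2]
opening: 0.107
grasp_force: 30.0
```

{"fn": "carry_out", "kwargs": {"deltas": [[[-0.1,0.02,0,0,0,0,1],[-0.2,0.05,0,0,0,0,1],[-0.3,0.07,0,0,0,0,1],[-0.4,0.1,0,0,0,0,1],[-0.5,0.12,0,0,0,0,1],[-0.6,0.15,0,0,0,0,1],[-0.7,0.17,0,0,0,0,1],[-0.8,0.19,0,0,0,0,1],[-0.89,0.215,0,0,0,0,1],[-0.97,0.236,0,0,0,0,1]]]}}

```text
time_s: 36.48
position: [0.4865, 0.1327, 0.1445]
tcp_rot: [[0.237, 0.972, 0.002], [0.972, -0.237, -0.0], [0.0, 0.002, -1.0]]
force: [0.1, -0.6, 0.2]
opening: 0.114
grasp_force: 30.0
```

{"fn": "carry_out", "kwargs": {"deltas": [[[-0.1,0.02,0,0,0,0,1],[-0.2,0.05,0,0,0,0,1],[-0.3,0.07,0,0,0,0,1],[-0.4,0.1,0,0,0,0,1],[-0.5,0.12,0,0,0,0,1],[-0.6,0.15,0,0,0,0,1],[-0.7,0.17,0,0,0,0,1],[-0.8,0.19,0,0,0,0,1],[-0.89,0.215,0,0,0,0,1],[-0.97,0.236,0,0,0,0,1]]]}}

```text
time_s: 37.32
position: [0.4865, -0.0171, 0.1445]
tcp_rot: [[0.237, 0.972, 0.002], [0.972, -0.237, -0.001], [-0.0, 0.002, -1.0]]
force: [0.9, -0.0, -0.7]
opening: 0.109
grasp_force: 30.0
```

{"fn": "carry_out", "kwargs": {"deltas": [[[-0.08,0.03,0,0,0,0.01,1],[-0.16,0.06,0,0,0,0.02,1],[-0.24,0.09,0,0,0,0.03,1],[-0.32,0.12,0,0,0,0.04,1],[-0.4,0.16,0,0,0,0.05,1],[-0.48,0.19,0,0,0,0.06,1],[-0.56,0.22,0,0,0,0.07,1],[-0.65,0.25,0,0,0,0.08,1],[-0.74,0.29,0,0,0,0.09,1],[-0.82,0.323,0,0,0,0.1018,1]]]}}

```text
time_s: 38.15
position: [0.5046, -0.148, 0.1445]
tcp_rot: [[0.772, 0.636, 0.002], [0.636, -0.772, -0.001], [0.001, 0.002, -1.0]]
force: [-0.2, -0.2, -0.6]
opening: 0.11
grasp_force: 30.0
```

{"fn": "carry_out", "kwargs": {"deltas": [[[0,0,0,0,0,0.01,1],[0,0,0,0,0,0.02,1],[0,0,0,0,0,0.03,1],[0,0,0,0,0,0.04,1],[0,0,0,0,0,0.055,1],[0,0,0,0,0,0.07,1],[0,0,0,0,0,0.085,1],[0,0,0,0,0,0.095,1],[0,0,0,0,0,0.1018,1],[0,0,0,0,0,0.1018,1]]]}}

```text
time_s: 38.98
position: [0.5044, -0.1471, 0.1444]
tcp_rot: [[0.999, 0.052, 0.002], [0.052, -0.999, -0.001], [0.001, 0.001, -1.0]]
force: [0.2, -0.2, -1.1]
opening: 0.107
grasp_force: 30.0
```

```bash
python3 - <<'E'
from h import *
T,s=pose();print(s['position'],s['force'],s['opening']*87,s['grasp_force'])
to((.505,-.147,.016),-87)
cv2.imwrite("pics/w10.png",capture("wrist")[:,:,::-1])
E
```

```text
[ 0.50441697 -0.14706001  0.1443972 ] [ 0.15215207 -0.15413193 -1.09702259] 9.330023266744933 29.97561514377594
shift [ 0.003 -0.001  0.856] turn [ 0.0002 -0.0002 -0.    ] deg [ 0.1 -0.1 -0. ] rows>= 3.1 0.0
```

View pics/w10.png

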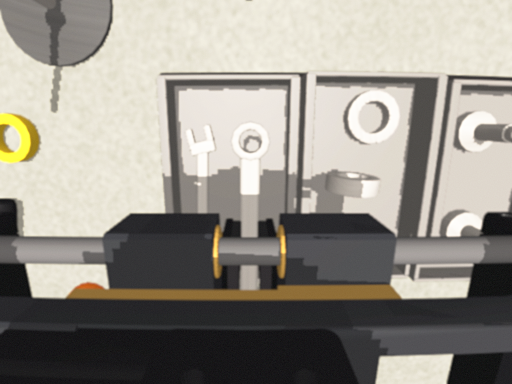

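Wrist view: the held spanner's ring is at (250,140), parallel to the bin. The bin floor spans columns 178–288 and the stored spanner sits at column 203, clear. The loose head stands in the right bin at (465,225). I'll lower and release.

{"fn": "carry_out", "kwargs": {"deltas": [[[0,0,0.1,0,0,0,1],[0,0,0.2,0,0,0,1],[0,0,0.32,0,0,0,1],[0,0,0.44,0,0,0,1],[0,0,0.56,0,0,0,1],[0,0,0.68,0,0,0,1],[0,0,0.77,0,0,0,1],[0,0,0.83,0,0,0,1],[0,0,0.86,0,0,0,1],[0,0,0.87,0,0,0,1]]]}}

```text
time_s: 39.87
position: [0.5042, -0.1468, 0.0125]
tcp_rot: [[0.999, 0.053, -0.001], [0.053, -0.999, 0.0], [-0.001, -0.0, -1.0]]
force: [-2.4, 0.7, 7.3]
opening: 0.106
grasp_force: 30.0
```

{"fn": "carry_out", "kwargs": {"deltas": [[[0,0,0.004,0,0,0,1],[0,0,0.006,0,0,0,1],[0,0,0.006,0,0,0,0.7],[0,0,0.006,0,0,0,0.42],[0,0,0.006,0,0,0,0.42],[0,0,0.006,0,0,0,0.42],[0,0,0.006,0,0,0,0.42],[0,0,0.006,0,0,0,0.42],[0,0,-0.05,0,0,0,0.42],[0,0,-0.1,0,0,0,0.42]]]}}

```text
time_s: 40.7
position: [0.5043, -0.1468, 0.0278]
tcp_rot: [[0.999, 0.053, -0.001], [0.053, -0.999, 0.0], [-0.001, -0.001, -1.0]]
force: [0.8, -0.4, -0.3]
opening: 0.287
grasp_force: 0.0
```

{"fn": "carry_out", "kwargs": {"deltas": [[[0,0,-0.1,0,0,0,0.42],[0,0,-0.2,0,0,0,0.42],[0,0,-0.3,0,0,0,0.42],[0,0,-0.4,0,0,0,0.42],[0,0,-0.5,0,0,0,0.42],[0,0,-0.6,0,0,0,0.42],[0,0,-0.7,0,0,0,0.42],[0,0,-0.8,0,0,0,0.42],[0,0,-0.9,0,0,0,0.42],[0,0,-1,0,0,0,0.42]]]}}

```text
time_s: 41.53
position: [0.5044, -0.1468, 0.1792]
tcp_rot: [[0.999, 0.053, 0.001], [0.053, -0.999, -0.0], [0.001, 0.0, -1.0]]
force: [-0.7, -0.1, -0.1]
opening: 0.292
grasp_force: 0.0
```

```bash
python3 - <<'E'
from h import *
T,s=pose();print(s['position'],s['force'],s['opening']*87,s['grasp_force'],s['time_s'])
im=capture("wrist");cv2.imwrite("pics/w11.png",im[:,:,::-1]);g=im.min(2)
o=cv2.imread("pics/w10.png").min(2)
# expected spanner in the bin: ring, jaw and shank columns, brightness along the line
for n,x in(('ring',.057),('shank',.03)):
    P=T[:3,3]+T[:3,:3]@np.array([x,0,0]);P[2]=.013;p=proj("wrist",P,T);r,c=p.round().astype(int);print(n,p.round(1),g[r,c-40:c+41:3].tolist())
E
```

```text
[ 0.50437211 -0.14679996  0.17922606] [-0.65720494 -0.07877837 -0.12764345] 25.385859367406855 0.0 41.5333
ring [248.2 129.6] [83, 83, 84, 85, 84, 85, 84, 84, 85, 62, 51, 53, 52, 56, 52, 54, 53, 51, 52, 53, 53, 53, 55, 56, 52, 53, 52]
shank [248.2 154.1] [85, 62, 51, 53, 52, 56, 52, 54, 53, 51, 52, 53, 53, 53, 55, 56, 52, 53, 52, 55, 56, 54, 46, 58, 74, 75, 97]
```

```bash
python3 - <<'E'
from h import *
T,s=pose();g=cv2.imread("pics/w11.png").min(2)
for x in(.066,.057,.047,.03,.02):
    P=T[:3,3]+T[:3,:3]@np.array([x,0,0]);P[2]=.013;p=proj("wrist",P,T);c,r=p.round().astype(int);print(x,(c,r),g[r,c-24:c+25:2].tolist())
# head and collars: where bright discs are, from top at expected spots
for n,P in(('head foot',(.476,-.377,.021)),('hung',(.52,-.25,.057)),('bench',(.457,-.252,.023))):
    p=proj("wrist",P,T);c,r=p.round().astype(int);print(n,p.round(),g[r,c-24:c+25:3].tolist() if 24<c<487 and 0<r<384 else '')
E
```

```text
0.066 (np.int64(248), np.int64(122)) [225, 226, 226, 225, 225, 226, 225, 225, 225, 225, 224, 226, 225, 230, 225, 222, 224, 226, 225, 226, 225, 225, 224, 225, 225]
0.057 (np.int64(248), np.int64(130)) [225, 224, 224, 224, 224, 225, 225, 225, 225, 249, 232, 222, 226, 226, 224, 219, 245, 238, 224, 224, 224, 224, 225, 224, 223]
0.047 (np.int64(248), np.int64(139)) [223, 224, 223, 225, 224, 225, 223, 224, 224, 218, 226, 245, 249, 249, 248, 237, 212, 221, 224, 222, 223, 224, 224, 224, 223]
0.03 (np.int64(248), np.int64(155)) [221, 222, 221, 221, 221, 220, 221, 222, 221, 221, 219, 247, 250, 250, 250, 227, 220, 221, 221, 222, 221, 221, 222, 221, 222]
0.02 (np.int64(248), np.int64(163)) [221, 221, 221, 221, 222, 223, 205, 218, 223, 223, 216, 247, 250, 250, 249, 226, 221, 221, 221, 220, 220, 220, 219, 220, 220]
head foot [439. 217.] [208, 208, 150, 96, 115, 246, 248, 249, 251, 205, 116, 116, 130, 207, 242, 229, 207]
hung [350. 181.] [142, 151, 155, 161, 169, 172, 177, 175, 244, 247, 244, 239, 225, 196, 211, 208, 209]
bench [334. 228.] [68, 39, 35, 36, 39, 38, 37, 38, 40, 38, 42, 42, 41, 39, 43, 38, 39]
```

The pixel profiles show the spanner's ring and shank lying straight in the bin where released, and the head and standing collar in place. The gripper is clear at 18 cm.

```bash
python3 -c "
from rig import job
print(job.hand_in())"
```

```text
the job is handed in; nothing more can be done
None
```

I put the press head, the spanner and both collars in their own kinds' bins and handed the job in at about 42 s; the hung collar came off its hook without force but stands on its rim rather than flat, and the hand-in gave back no verdict.

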